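# Lean the rinsed slide tray on the drain stand

### The arm

A 6-joint arm with a two-finger parallel gripper is mounted at the origin on a cart in front of the work surface, level with it; the furniture and walls round the work are solid. World frame = base frame: x ahead of the robot, y to its left, z up, the work surface at z = 0. Lengths are in m, angles in degrees, forces in N, time in s.
With the tool pointing down it reaches from about 0.3 to 0.75 m from the base axis. Payload 8.5 kg.
Tool frame: the origin (TCP) lies between the finger pads; the fingertips stand 25 mm ahead of it and the grasp point (between the pads) lies 6 mm ahead of it; x points along the fingers, y is the direction in which the jaws open and shut, and the axes are right-handed (so a half turn about x gives the same grasp; the last joint's range is limited). The gripper opens to 85 mm and grips with 20 to 120 N. Pads are 22 mm wide; open, the fingers measure 114 mm over their backs; the gripper's body (76 mm by 85 mm) begins 54 mm behind the grasp point. The pads swing forward as they close: fully open they stand 13 mm farther back than shut.
Start: joints at [64.956, 21.807, 74.336, -0, 83.858, -12.336], TCP at [0.121, 0.537, 0.256] pointing down, gripper open.
Joint ranges: [-178.18, 178.18], [-50.72, 133.34], [12.68, 142.11], [-81.47, 261.47], [9.98, 163.14], [-165.26, 165.26]. Speed limits (degrees/s): [136.94, 136.94, 180, 180, 180, 180].

### API

Orientations are given as a 3x3 rotation matrix whose columns are the frame's x, y, z axes.
In Python, from rig import sensors, get_image, workorder gives the robot as it stands.
- The arm moves only by the tool arm_command, never from a script. Its argument "plan" is a list that holds one entry, the list of rows, each a list of 6 numbers: the shift along the tool's x, y, z in units of 25 mm (1.0 is 25 mm), then the turn, a rotation vector about the tool's x, y, z in units of 6 degrees (1.0 is 6 degrees). In form: [[[dx, dy, dz, ax, ay, az], ...]]. A call has 1 to 10 rows; each row is the pose to reach, as a shift and turn from the pose commanded when the call began, along the tool's axes at that moment; what a row does not reach only later rows make up. A row lasts 1/10 s, in which the tool goes at most 50 mm and 8.59 degrees, less where a joint would pass 70% of its speed; a pose out of reach is approached as far as the arm can. A call with a gripper value outside its range is refused whole. "jaw" is the closure, from 0 (fully open) to 1 (shut), set as the call begins (left out, the last holds). The fingers move at their own pace and stop on an object; "newtons" is the grip in N (left out, the last holds). Time passes only in rows, so rows that repeat a pose let the fingers close. It gives the time, the measured TCP pose, the force and the opening at its end, in the units of the state.
- sensors.observe(): the state, without advancing time (a new reading comes with each control period).
- get_image(name): name is "side" or "top" or "wrist"; returns a dict with "img" (420x560x3 uint8, red, green, blue), "fx", "fy", "cx", "cy" (pixels), "T" (4x4, takes a point from camera to world coordinates). Camera axes: x right, y up, looking along -z (the intrinsics and any distortion apply to the point x, -y, -z); pixel columns grow to the right and rows downward; lengths in m; the calibration is good to about 2 mm. A picture is of the moment at which its call begins. There is no depth.
- workorder.close_job(): hands the job in, once; it reports no verdict.
The state is a dict: "time_s": time; "q": joint angles; "qvel": joint speeds; "joint_efforts": joint torques, N m; "position": TCP position; "tool_rot": TCP orientation; "ft_force": force on the tool from outside, world axes, zero at the start; "wrist_torque": the same for the moment, N m; "grip_width": finger opening in m.
Only numpy, scipy, OpenCV 4.12 (cv2) and the standard library are available. Lean on these libraries where they do the work, as an engineer would, in place of code of your own. Each camera call takes 0.05 s, during which the arm holds its last target. There are 200 camera calls.

### The job

First take the brown bottle off the rocking plate of the drain stand and stand it upright on the worktop close beside its twin, the other brown bottle. Then move the black slide tray from the slanted easel to the drain stand: set its long edge on the front part of the rocking plate, just behind the plate's front lip, and lean its smooth back against the two rest posts, ribs facing out, centred, so that its weight tips the plate forward towards the gutter. Let go, and do not disturb anything else.

Things in the scene. Friction and masses are not known exactly. Their poses are not given: they have to be found in the camera images.
- tray: Flat black slide tray, 120 (x) x 200 (y) x 18 (z) mm, 0.22 kg. Origin: centre of its smooth flat underside; +z: ribbed face. Base 6 mm thick, ribs along y to 16 mm; a 4 mm wide wall across the middle (y = 0) makes it 18 mm thick there. Starts on the easel on a long edge (x = -60 down, +x up the slope), leaning back 0.66 rad from vertical, ribs out and up. Either long edge may be down at the end.
- easel: Fixed steel easel on a white base 130 x 200 mm; origin: under its middle. Leans towards its +x. The tray's back lower edge rests at (-30, 0, 34) mm on a ledge square to the slope, with a lip 8 mm high 27 mm in front of the tray's back. Two slanted uprights, 16 mm wide at y = +-78 mm, reach 96 mm up the slope; the 140 mm between them are open for a finger. A microscope stands beyond, to its right.
- stand: Fixed drain stand: white base, x -58 to 47, y +-98 mm, 8 mm thick, gutter along its front (-x). Origin: on the underside below the plate's pivot. Two rest posts at y = +-82 mm, 14 mm wide, x 9 to 19 mm, each topped by a rubber roll (radius 5, 20 mm long along y, centre x = 9.3, z = 100.8 mm); open between. A properly leaning tray is about 0.40 rad back from vertical, top towards +x.
- seat (a point): Point on the rocking plate's top while level, at own (-26.5, 0, 30) mm of the stand and with its axes: where the back lower edge of the leaning tray should stand.
- rocker (a joint): Tilt (rad) of the stand's aluminium rocking plate: 0 = level (empty; a rear counterweight holds it, about 0.017 N m), 0.14 = tipped fully forward to the gutter. Pivot along the stand's y at x = 0, z = 22 mm. Plate x -37 to 43, y +-60 mm, top at z = 30 when level; front lip 4.5 mm high, inner face at x = -34. Only weight ahead of the pivot tips it.
- bottle: Brown stain bottle to be cleared, round, 48 mm diameter, 104 mm tall (body straight to about 65 mm, black cap 31 mm diameter from 87 mm up), 0.14 kg, origin at the centre of its underside. Starts upright on the rear half of the rocking plate, where its weight holds the plate level and it blocks the tray.
- twin: The other brown stain bottle, same shape and size, 0.12 kg, standing on the worktop to the right; leave it. Origin: centre of its underside. The worktop's near edge is at x = 0.385 m in the world; an analyser's front rises from about x = 0.49 m behind the twin.
- strip_bottle: Bystander: white bottle, 44 mm diameter, 98 mm tall, origin at the centre of its underside.
- vial: Bystander: small capped vial, 24 mm diameter, 45 mm tall, origin at the centre of its underside.
- lancet_box: Bystander: carton 45 (x) x 62 (y) x 38 mm, origin at the centre of its underside.
- petri_dish: Bystander: clear flat dish, 89 mm diameter, 15 mm high, origin at the centre of its underside.
- swab_box: Bystander: carton 60 (x) x 95 (y) x 50 mm, origin at the centre of its underside.
Not all that is in view belongs to the job. Leave any green or yellow look-alike of the bottle alone.

How it is judged:
By the outcome, as a careful person would: the job done as asked, in the order asked, and still so for the second after the job is handed in, with the robot touching nothing.
It also fails if it takes over 64 s, if anything falls off the work surface, if the arm or the gripper's body presses on something with over 40 N, if the wrist force passes 120 N, or if a joint passes its speed limit or range.

## Working session

There is one attempt and no reset: what is moved stays moved. The work goes in short steps, Python scripts to look and compute and a tool call to move; the robot and the scene stay as the last step left them, time stands still between calls to the robot, and variables do not carry over. Pictures are saved under pics/ and viewed, about 8 in all and at most 12, crops included, and the job is handed in when it is done.

Besides the shell and the picture viewer there is one more tool, called after "Emit:" as name(argument=value, ...), one argument or row to a line, values as JSON. arm_command: Moves the arm, as the interface text tells. Its arguments: {"type":"object","properties":{"plan":{"type":"array","items":{"type":"array","items":{"type":"array","items":{"type":"number"}}}},"jaw":{"type":"number"},"newtons":{"type":"number"}},"required":["plan"]}

```bash
ls; mkdir -p pics; python3 - <<'E'
from rig import sensors,get_image
import cv2,numpy as np
ims=[]
for n in("side","top","wrist"):
    d=get_image(n);cv2.imwrite(f"pics/{n}0.png",d["img"][:,:,::-1]);print(n,{k:(np.round(v,3).tolist() if k=="T" else v) for k,v in d.items() if k!="img"})
print(sensors.observe())
E
```

```text
pics
side {'fx': 506.463555176986, 'fy': 506.463555176986, 'cx': 280.668181454325, 'cy': 214.97131634732867, 'T': [[-0.995, 0.037, -0.096, 0.268], [-0.103, -0.445, 0.889, 1.384], [-0.01, 0.895, 0.447, 0.769], [0.0, 0.0, 0.0, 1.0]]}
top {'fx': 500.0297868513199, 'fy': 500.0297868513199, 'cx': 281.88356543423924, 'cy': 208.0177923177016, 'T': [[0.015, 0.985, -0.173, 0.181], [-1.0, 0.016, 0.006, 0.02], [0.009, 0.173, 0.985, 1.45], [0.0, 0.0, 0.0, 1.0]]}
wrist {'fx': 314.5562945190461, 'fy': 314.5562945190461, 'cx': 276.9703020477302, 'cy': 205.70807353919736, 'T': [[0.219, -0.939, -0.265, 0.052], [0.976, 0.21, 0.061, 0.553], [-0.002, -0.272, 0.962, 0.374], [0.0, 0.0, 0.0, 1.0]]}
{'time_s': 0.15, 'q': array([ 6.49582380e+01,  2.18325047e+01,  7.43715254e+01,  1.11629297e-03,
        8.38562584e+01, -1.23368130e+01]), 'qvel': array([-0.08769675, -0.04483262, -0.0875391 ,  0.00806848,  0.01320939,
       -0.0291091 ]), 'joint_efforts': array([ 2.22027862e-03, -4.48626852e+01, -2.31342727e+01, -1.65571018e-04,
        3.82843078e-03,  2.17579043e-05]), 'position': array([0.12089003, 0.53636241, 0.25586916]), 'tool_rot': array([[-4.62937999e-04,  2.19932273e-01,  9.75515034e-01],
       [-9.45123084e-04,  9.75514606e-01, -2.19932625e-01],
       [-9.99999446e-01, -1.02379695e-03, -2.43739711e-04]]), 'ft_force': array([-0.20147238, -0.05151198,  0.46021205]), 'wrist_torque': array([ 0.05932055,  0.02971681, -0.01483731]), 'grip_width': 0.08547664725185143}
```

View pics/top0.png

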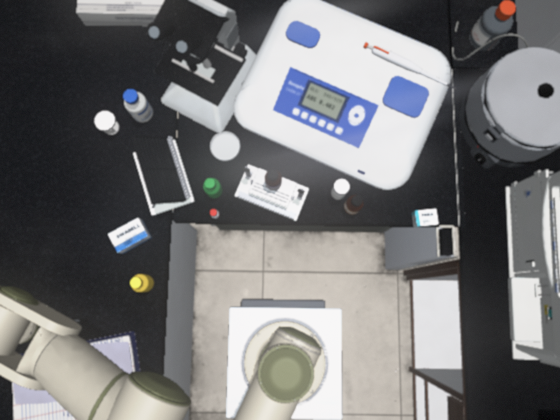

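View pics/side0.png

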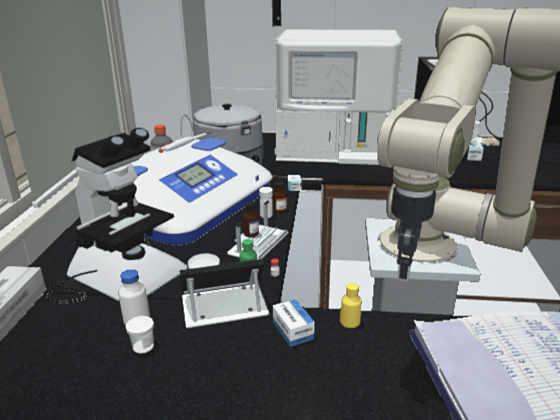

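The top view shows x up and y left. The easel with the black tray is at about (165,175), and the drain stand with a brown bottle is at (272,190). The other brown bottle is at (352,207) with a white bottle beside it at (341,188). The green one (212,187) and the yellow one (141,283) are decoys. I'll enlarge to confirm.

```bash
cat >h.py <<'E'
import numpy as np,cv2
from rig import sensors,get_image
def proj(d,P):
    P=np.atleast_2d(P);T=np.asarray(d["T"]);c=(P-T[:3,3])@T[:3,:3]
    return np.c_[d["cx"]+d["fx"]*c[:,0]/-c[:,2], d["cy"]+d["fy"]*-c[:,1]/-c[:,2]]
def ray(d,uv,z):
    T=np.asarray(d["T"]);v=T[:3,:3]@np.array([(uv[0]-d["cx"])/d["fx"],-(uv[1]-d["cy"])/d["fy"],-1]);o=T[:3,3]
    return o+v*(z-o[2])/v[2]
def pose(x,y,yaw):
    c,s=np.cos(yaw),np.sin(yaw);T=np.eye(4);T[:2,:2]=[[c,-s],[s,c]];T[:2,3]=x,y;return T
def tf(T,P): return np.atleast_2d(P)@T[:3,:3].T+T[:3,3]
E
python3 - <<'E'
from h import *
a=cv2.imread("pics/top0.png")[125:235,120:380]; b=cv2.imread("pics/side0.png")[170:335,170:340]
cv2.imwrite("pics/c1.png",cv2.resize(a,None,fx=3,fy=3,interpolation=3))
b=cv2.convertScaleAbs(b,alpha=1.5,beta=15)
cv2.imwrite("pics/c2.png",cv2.resize(b,None,fx=3.5,fy=3.5,interpolation=3))
E
```

```text
(no output)
```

View pics/c1.png

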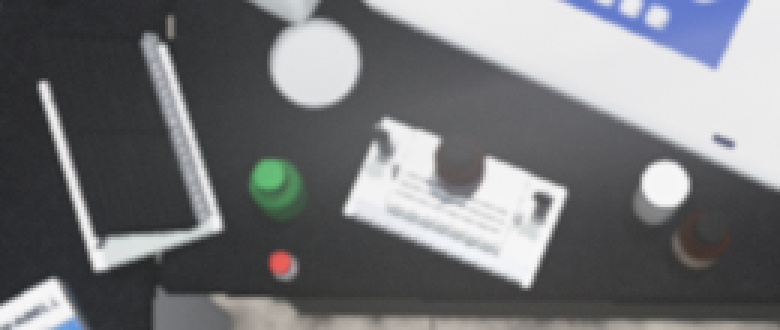

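View pics/c2.png

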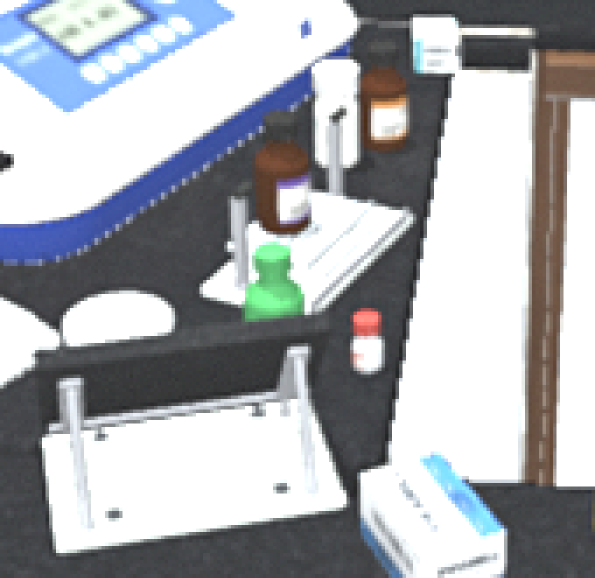

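Confirmed. The bottle to move is the one on the stand, crop 1 (458,165). The twin is the other brown one at (703,235), on the worktop beside the white strip bottle at (662,190). The tray leans on the easel towards world +y. Now I'll fit the poses.

```bash
cat >>h.py <<'E'
def fit(obs,p0):
    from scipy.optimize import least_squares
    f=lambda p:np.concatenate([(proj(d,tf(pose(*p),P))-uv).ravel() for d,P,uv in obs])
    r=least_squares(f,p0,loss="soft_l1");return r.x,f(r.x).reshape(-1,2)
E
python3 - <<'E'
from h import *
t=get_image("top");s=get_image("side")
T=lambda u,v:((u+.5)/3-.5+120,(v+.5)/3-.5+125)
S=lambda u,v:((u+.5)/3.5-.5+170,(v+.5)/3.5-.5+170)
np.set_printoptions(precision=3,suppress=True)
# stand base corners, z=8mm
B=np.array([[.047,.098,.008],[.047,-.098,.008],[-.058,-.098,.008],[-.058,.098,.008]])
st,r=fit([(t,B,[T(385,118),T(567,188),T(530,288),T(345,212)]),
 (s,B[[0,2]],[S(200,290),S(413,217)])],[.5,.03,-.35]);print("stand",st,r.tolist())
# roll tops
R=np.array([[.0093,.082,.106],[.0093,-.082,.106]])
print("rolls px top crop",(proj(t,tf(pose(*st),R))-[120,125])*3,"side crop",(proj(s,tf(pose(*st),R))-170)*3.5)
E_=np.array([[.065,.1,.006],[.065,-.1,.006],[-.065,.1,.006]])
ez,r=fit([(t,E_,[T(100,270),T(42,83),T(222,230)]),(s,E_[[0,1]],[S(345,500),S(55,550)])],[.5,.35,1.9]);print("easel",ez,r.tolist())
a=.66;u=np.array([np.sin(a),0,np.cos(a)]);n=np.array([-np.cos(a),0,np.sin(a)]);o=np.array([-.03,0,.034])
for y in(.1,-.1):
  q=tf(pose(*ez),[o+.12*u+[0,y,0],o+.12*u+.016*n+[0,y,0]]);print("tray top corners",q.tolist(),((proj(s,q)-170)*3.5).tolist(),((proj(t,q)-[120,125])*3).tolist())
for n_,c,z in(("bottle",T(462,143),.134),("twin",T(711,226),.104),("strip",T(666,183),.098)):print(n_,ray(t,c,z))
for n_,c,z in(("bottle",S(280,122),.134),("twin",S(382,53),.104)):print(n_,ray(s,c,z))
b=ray(t,T(462,143),.134);c,sn=np.cos(st[2]),np.sin(st[2]);print("bottle in stand",[c*(b[0]-st[0])+sn*(b[1]-st[1]),-sn*(b[0]-st[0])+c*(b[1]-st[1])])
print("analyser edge pts z0.0",[ray(t,T(*p),.06) for p in((370,5),(560,88),(778,185))])
E
```

```text
stand [ 0.488  0.04  -0.364] [[-0.4143265479906404, -0.4470080227274593], [0.38429135018958505, 0.21255136313783396], [-0.29586197725944885, -0.43018938438845566], [-0.7168118367899012, 0.3850777726647152], [0.07938722846390078, -2.268756239031063], [0.21864983595816057, -2.346925280242516]]
rolls px top crop [[376.958 131.045]
 [542.648 195.84 ]] side crop [[241.695 178.705]
 [336.473 102.903]]
easel [0.524 0.364 1.907] [[-1.9153119640070884, 0.13085270911199132], [-0.9596973404524931, -0.38346104540576675], [0.18102738936630658, -0.31044421782871723], [0.18654598659981048, -1.1295516343903955], [0.26394105384108, -2.6324519060968896]]
tray top corners [[0.415446875903103, 0.371877303557376, 0.1287990677796838], [0.4196225834433778, 0.35994709298297306, 0.13860893741125874]] [[333.934770359487, 329.09852872261166], [329.7823476673011, 307.24368329030864]] [[82.18139920125273, 239.99379059064108], [93.10916636685675, 233.60304136222845]]
tray top corners [[0.6042178868501065, 0.4379492751190473, 0.1287990677796838], [0.6083935943903812, 0.42601906454464433, 0.13860893741125874]] [[34.801458910492116, 369.4400007688731], [32.20485262873643, 346.59600008042634]] [[22.50086231154492, 35.70071545272492], [32.78159360861116, 28.131756061891565]]
bottle [0.51  0.035 0.134]
twin [ 0.443 -0.193  0.104]
strip [ 0.484 -0.153  0.098]
bottle [0.503 0.059 0.134]
twin [ 0.441 -0.163  0.104]
bottle in stand [np.float64(0.02208006699852489), np.float64(0.0034533593236277553)]
analyser edge pts z0.0 [array([0.664, 0.128, 0.06 ]), array([ 0.584, -0.057,  0.06 ]), array([ 0.493, -0.264,  0.06 ])]
```

Emit:
arm_command(
  plan=[
    [[-1,-16.5,18.9,8.5,0,0],[-1,-16.5,18.9,8.5,0,0],[-1,-16.5,18.9,8.5,0,0],[-1,-16.5,18.9,8.5,0,0],[-1,-16.5,18.9,8.5,0,0],[-1,-16.5,18.9,8.5,0,0],[-1,-16.5,18.9,8.5,0,0],[-1,-16.5,18.9,8.5,0,0],[-1,-16.5,18.9,8.5,0,0],[-1,-16.5,18.9,8.5,0,0]],
  ],
  jaw=0,
)

```text
time_s: 1.25
position: [0.4166, 0.1312, 0.2765]
tool_rot: [[0.0, 0.897, 0.443], [0.0, 0.443, -0.897], [-1.0, 0.0, 0.0]]
ft_force: [0.7, 0.8, 1.0]
grip_width: 0.0851
```

Emit:
arm_command(
  plan=[
    [[0,0,2.4,0,0,0],[0,0,2.4,0,0,0],[0,0,2.4,0,0,0],[0,0,2.4,0,0,0]],
  ],
)

```text
time_s: 1.65
position: [0.4418, 0.0802, 0.2762]
tool_rot: [[-0.0, 0.896, 0.443], [0.0, 0.443, -0.896], [-1.0, -0.0, -0.001]]
ft_force: [1.1, 0.2, 1.3]
grip_width: 0.0859
```

```bash
cat >>h.py <<'E'
def snap(n,f):
    import pickle;d=get_image(n);pickle.dump(d,open(f"pics/{f}.pkl","wb"));cv2.imwrite(f"pics/{f}.png",d["img"][:,:,::-1]);return d
def load(f):
    import pickle;return pickle.load(open(f"pics/{f}.pkl","rb"))
def delta(p,R):
    from scipy.spatial.transform import Rotation as Ro
    o=sensors.observe();A=o["tool_rot"]
    print("d",np.round(A.T@(np.array(p)-o["position"])/.025,2),"rot",np.round(np.degrees(Ro.from_matrix(A.T@R).as_rotvec())/6,2))
E
python3 -c "
from h import *
d=snap('wrist','w1');cv2.imwrite('pics/w1b.png',cv2.resize(d['img'][:,:,::-1],(784,588),interpolation=3));print(sensors.observe()['position'])"
```

```text
[0.44171799 0.0805874  0.27628466]
```

View pics/w1b.png

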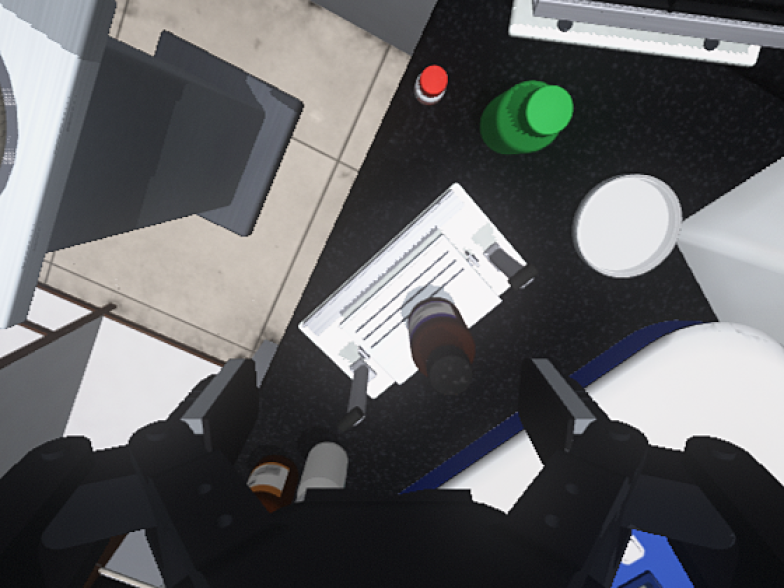

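```bash
python3 - <<'E'
from h import *
np.set_printoptions(precision=4,suppress=True)
w=load("w1");k=lambda *p:[((a+.5)/1.4-.5,(b+.5)/1.4-.5) for a,b in p]
B=np.array([[-.058,.098,.008],[-.058,-.098,.008],[.047,-.098,.008]])
st,r=fit([(w,B,k((457,184),(300,324),(372,398)))],[.488,.04,-.364]);print(st,r.tolist())
R=np.array([[.0093,.092,.1008],[.0093,.072,.1008],[.0093,-.072,.1008],[.0093,-.092,.1008]])
print("rolls",proj(w,tf(pose(*st),R))*1.4)
b=ray(w,k((453,373))[0],.134);print("bottle",b, (np.linalg.inv(pose(*st))@np.r_[b,1]))
print("bottle base edge check",proj(w,[[b[0],b[1],.03]])*1.4)
print("green",ray(w,k((549,109))[0],.104),"dish",ray(w,k((629,222))[0],.015))
Y=np.array([.897,.442,0]);Y/=np.linalg.norm(Y);X=np.array([0,0,-1.]);A=np.c_[X,Y,np.cross(X,Y)]
delta([b[0],b[1],.20],A)
E
```

```text
[ 0.4874  0.0446 -0.3802] [[1.3370049089525082, -2.2270494239979257], [-2.6406769532626413, 0.5727448172337972], [0.06081362149745928, 1.195621939529417]]
rolls [[535.2474 267.3323]
 [511.938  286.1213]
 [359.2595 409.1908]
 [339.9474 424.7577]]
bottle [0.5056 0.0445 0.134 ] [0.0169 0.0067 0.134  1.    ]
bottle base edge check [[436.0297 318.5227]]
green [0.4837 0.2159 0.104 ] dish [0.6162 0.1917 0.015 ]
d [3.05 1.65 2.43] rot [ 0.02 -0.    0.  ]
```

The wrist view shows the stand front edge running from (300,325) to (457,184) and the bottle cap at (453,372), so the bottle is at about (0.506, 0.044). That agrees with the top view to within 9 mm. Moving above it, then down.

Emit:
arm_command(
  plan=[
    [[1,1.6,2.4,0,0,0],[2.5,1.6,2.4,0,0,0],[3,1.6,2.4,0,0,0],[3,1.6,2.4,0,0,0]],
  ],
)

```text
time_s: 2.1
position: [0.5038, 0.0446, 0.1992]
tool_rot: [[-0.005, 0.896, 0.444], [0.001, 0.444, -0.896], [-1.0, -0.004, -0.003]]
ft_force: [0.5, -0.2, 0.8]
grip_width: 0.0855
```

```bash
python3 -c "
from h import *
d=snap('wrist','w2');t=snap('top','t2');s=snap('side','s2');a=cv2.resize(d['img'][150:,100:500,::-1],None,fx=1.2,fy=1.2,interpolation=3)
b=cv2.resize(s['img'][170:290,210:310,::-1],None,fx=2.7,fy=2.7,interpolation=3)
a=cv2.copyMakeBorder(a,0,0,0,10,0);b=b[:a.shape[0]];b=cv2.copyMakeBorder(b,0,a.shape[0]-b.shape[0],0,0,0);cv2.imwrite('pics/m2.png',np.hstack([a,b]));print(sensors.observe()['position'])"
```

```text
[0.50484718 0.04437987 0.20264868]
```

View pics/m2.png

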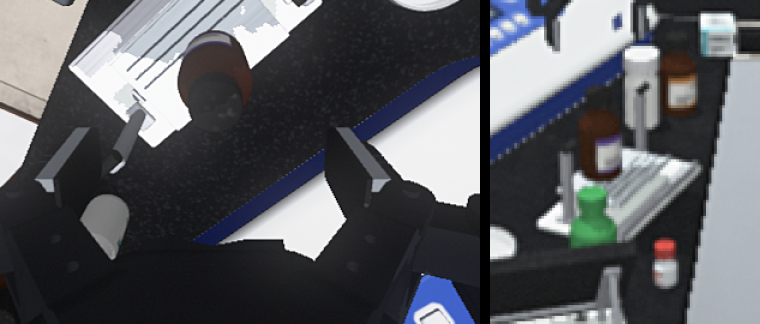

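```bash
python3 - <<'E'
from h import *
np.set_printoptions(precision=4,suppress=True)
w=load("w2");print(ray(w,(217/1.2+100,103/1.2+150),.134))
s=load("s2");t=load("t2")
print("twin side",ray(s,(280.4,190.5),.104),"base centre",ray(s,(280,214),.0))
a=cv2.cvtColor(t["img"][180:235,320:375],cv2.COLOR_RGB2HSV)
# top: brown body pixels of twin
m=((a[...,0]<15)&(a[...,1]>70)&(a[...,2]<140)&(a[...,2]>25));ys,xs=np.nonzero(m);print("brown",len(xs),xs.min()+320,xs.max()+320,ys.min()+180,ys.max()+180,xs.mean()+320,ys.mean()+180)
for P in([.443,-.193],[.443,-.18],[.435,-.185]):print(P,"top: cap,base",proj(t,[[*P,.104],[*P,0.03]]).round(1).tolist(),"side",proj(s,[[*P,.104],[*P,0]]).round(1).tolist())
print("tcp in top",sensors.observe()["position"])
E
```

```text
[0.5051 0.0446 0.134 ]
twin side [ 0.4307 -0.1166  0.104 ] base centre [ 0.437  -0.1537  0.    ]
brown 19 348 361 202 210 355.2105263157895 207.6315789473684
[0.443, -0.193] top: cap,base [[356.5, 200.1], [352.5, 204.9]] side [[279.1, 181.3], [279.4, 208.9]]
[0.443, -0.18] top: cap,base [[351.8, 200.0], [348.0, 204.8]] side [[278.7, 182.8], [279.1, 210.6]]
[0.435, -0.185] top: cap,base [[353.6, 202.9], [349.8, 207.6]] side [[281.2, 182.3], [281.5, 210.0]]
tcp in top [0.5048 0.0444 0.2026]
```

The bottle's position is confirmed at (0.505, 0.0446) and the tool is centred over it. Descending and closing.

Emit:
arm_command(
  plan=[
    [[1.2,0,0,0,0,0],[2.4,0,0,0,0,0],[3.4,0,0,0,0,0],[4.3,0,0,0,0,0],[4.3,0,0,0,0,0],[4.3,0,0,0,0,0]],
  ],
)

```text
time_s: 2.85
position: [0.5054, 0.0437, 0.0953]
tool_rot: [[0.002, 0.896, 0.444], [-0.0, 0.444, -0.896], [-1.0, 0.002, 0.001]]
ft_force: [-0.2, 0.8, -0.5]
grip_width: 0.0855
```

Emit:
arm_command(
  plan=[
    [[0,0,0,0,0,0],[0,0,0,0,0,0],[0,0,0,0,0,0],[0,0,0,0,0,0],[0,0,0,0,0,0],[0,0,0,0,0,0],[0,0,0,0,0,0],[0,0,0,0,0,0]],
  ],
  jaw=1,
  newtons=35,
)

```text
time_s: 3.65
position: [0.5053, 0.0433, 0.0949]
tool_rot: [[0.002, 0.897, 0.443], [-0.0, 0.443, -0.897], [-1.0, 0.002, 0.001]]
ft_force: [-1.2, 0.3, 8.0]
grip_width: 0.0463
```

Emit:
arm_command(
  plan=[
    [[-0.5,0,0,0,0,0],[-1.5,0,0,0,0,0],[-2.8,0,0,0,0,0],[-4.2,0,0,0,0,0],[-5.2,0,0,0,0,0],[-5.6,0,0,0,0,0],[-5.6,0,1,0,0,0],[-5.6,0,1,0,0,0]],
  ],
)

```text
time_s: 4.45
position: [0.5165, 0.0194, 0.2331]
tool_rot: [[-0.0, 0.897, 0.442], [-0.001, 0.442, -0.897], [-1.0, -0.001, 0.0]]
ft_force: [0.7, 0.2, -2.3]
grip_width: 0.0467
```

```bash
python3 - <<'E'
from h import *
o=sensors.observe();print(o["position"],o["grip_width"],o["ft_force"])
Y=np.array([.897,.442,0]);Y/=np.linalg.norm(Y);X=np.array([0,0,-1.]);A=np.c_[X,Y,np.cross(X,Y)]
delta([.42,-.07,.235],A)
E
```

```text
[0.51651696 0.01936202 0.23312016] 0.04668778723880509 [ 0.65282689  0.15388367 -2.33439787]
d [-0.07 -5.04  1.5 ] rot [-0.  0.  0.]
```

Emit:
arm_command(
  plan=[
    [[0,-1.2,0.4,0,0,0],[0,-2.6,0.8,0,0,0],[0,-4,1.2,0,0,0],[0,-5,1.5,0,0,0],[0,-5,1.5,0,0,0],[0,-5,1.5,0,0,0]],
  ],
)

```text
time_s: 5.05
position: [0.4203, -0.0679, 0.2333]
tool_rot: [[-0.001, 0.897, 0.442], [0.001, 0.442, -0.897], [-1.0, -0.0, -0.001]]
ft_force: [0.9, 0.2, -2.0]
grip_width: 0.0462
```

```bash
python3 -c "
from h import *
d=snap('wrist','w3');cv2.imwrite('pics/w3b.png',cv2.resize(d['img'][:,:,::-1],(784,588),interpolation=3));print(sensors.observe()['position'])"
```

```text
[ 0.42065216 -0.06766984  0.23336914]
```

View pics/w3b.png

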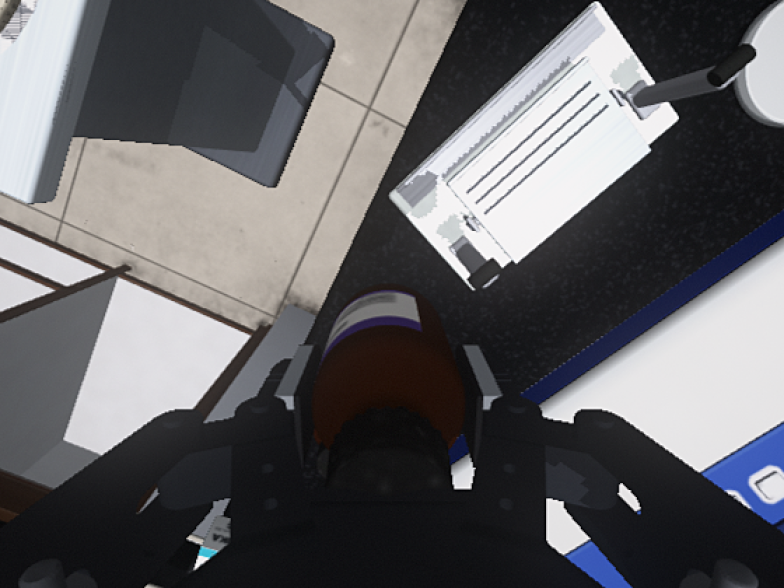

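The bottle is held upright and the stand is empty and level (plate corner near (445,185)). The twin is hidden behind the held bottle, so I'm using the top and side estimate of about (0.442, -0.188). I'll place it at (0.423, -0.126).

Emit:
arm_command(
  plan=[
    [[0,-0.5,1.1,0,0,0],[0,-0.95,2.13,0,0,0],[0.5,-0.95,2.13,0,0,0],[2,-0.95,2.13,0,0,0],[3.5,-0.95,2.13,0,0,0],[5,-0.95,2.13,0,0,0],[5.8,-0.95,2.13,0,0,0],[6.3,-0.95,2.13,0,0,0],[6.5,-0.95,2.13,0,0,0],[6.5,-0.95,2.13,0,0,0]],
  ],
)

```text
time_s: 6.1
position: [0.4231, -0.1258, 0.0707]
tool_rot: [[-0.001, 0.896, 0.444], [0.001, 0.444, -0.896], [-1.0, -0.001, -0.001]]
ft_force: [0.2, -0.0, -1.7]
grip_width: 0.0468
```

Emit:
arm_command(
  plan=[
    [[0.05,0,0,0,0,0],[0.1,0,0,0,0,0],[0.15,0,0,0,0,0],[0.2,0,0,0,0,0],[0.2,0,0,0,0,0]],
  ],
)

```text
time_s: 6.6
position: [0.4228, -0.1264, 0.0663]
tool_rot: [[0.0, 0.897, 0.443], [-0.0, 0.443, -0.897], [-1.0, 0.0, 0.0]]
ft_force: [-0.0, 0.1, -1.7]
grip_width: 0.0466
```

Emit:
arm_command(
  plan=[
    [[0.04,0,0,0,0,0],[0.07,0,0,0,0,0],[0.07,0,0,0,0,0],[0.07,0,0,0,0,0]],
  ],
)

```text
time_s: 7.0
position: [0.4228, -0.1264, 0.065]
tool_rot: [[0.001, 0.897, 0.443], [-0.0, 0.443, -0.897], [-1.0, 0.0, 0.001]]
ft_force: [-1.3, 1.0, 6.6]
grip_width: 0.0466
```

Emit:
arm_command(
  plan=[
    [[0,0,0,0,0,0],[0,0,0,0,0,0],[0,0,0,0,0,0],[0,0,0,0,0,0],[0,0,0,0,0,0]],
  ],
  jaw=0.18,
)

```text
time_s: 7.5
position: [0.4228, -0.1263, 0.0644]
tool_rot: [[-0.0, 0.897, 0.443], [0.0, 0.443, -0.897], [-1.0, -0.0, -0.0]]
ft_force: [-0.7, 0.3, -0.3]
grip_width: 0.0696
```

Emit:
arm_command(
  plan=[
    [[-0.5,0,0,0,0,0],[-1.5,0,0,0,0,0],[-3,0,0,0,0,0],[-4.5,0,0,0,0,0],[-6,0,0,0,0,0],[-7.5,0,0,0,0,0],[-9,0,0,0,0,0],[-9,0,0,0,0,0]],
  ],
)

```text
time_s: 8.3
position: [0.4239, -0.1269, 0.2938]
tool_rot: [[0.008, 0.896, 0.443], [-0.005, 0.443, -0.896], [-1.0, 0.005, 0.008]]
ft_force: [-1.4, 0.6, -0.9]
grip_width: 0.0703
```

```bash
python3 - <<'E'
from h import *
np.set_printoptions(precision=4,suppress=True)
s=snap("side","s4");print(sensors.observe()["position"],sensors.observe()["grip_width"])
w=load("w3");k=lambda *p:[((a+.5)/1.4-.5,(b+.5)/1.4-.5) for a,b in p]
B=np.array([[-.058,.098,.008],[-.058,-.098,.008],[.047,-.098,.008],[.047,.098,.008]])
st,r=fit([(w,B,k((598,2),(390,191),(473,290),(679,116)))],[.488,.04,-.364]);print(st,r.tolist())
w1=load("w1");st,r=fit([(w,B,k((598,2),(390,191),(473,290),(679,116))),(w1,B[:3],k((457,184),(300,324),(372,398)))],st);print(st,r.tolist())
R=np.array([[.0093,.092,.1008],[.0093,-.092,.1008]]);print("rolls",proj(w,tf(pose(*st),R))*1.4)
# tray grasp target
ez=[.524,.364,1.907];a=.66
u=np.array([np.sin(a),0,np.cos(a)]);n=np.array([-np.cos(a),0,np.sin(a)]);o=np.array([-.03,0,.034])
T=pose(*ez);X=-T[:3,:3]@u;Y=-T[:3,:3]@n;A=np.c_[X,Y,np.cross(X,Y)]
g=tf(T,o+.092*u+.009*n)[0];print("grasp",g,"rot",A.tolist())
delta(g-X*.186,A)
E
```

```text
[ 0.4232 -0.1266  0.2912] 0.07001385817826965
[ 0.4856  0.0452 -0.3747] [[0.18672696774342512, -4.931875868080291], [-3.048569158400028, 0.9709166876027382], [-0.1374828469233762, 0.1574048563649626], [1.5094646852385836, 0.6098696209161147]]
[ 0.4862  0.0451 -0.3749] [[0.6288501383188532, -4.586294290575389], [-2.6506441929963103, 1.210471000856188], [0.20633365701036155, 0.3851384081949618], [1.884935088815837, 0.9308872750523562], [0.1725811841017162, -3.280977561579789], [-3.2343754880089364, 0.24715420829795676], [-0.1911269375526672, 0.6603133486023012]]
rolls [[747.8301  49.016 ]
 [469.7592 281.8973]]
grasp [0.5176 0.3822 0.1122] rot [[0.2022707398290427, -0.2606229344534346, 0.9440138949432325], [-0.5787908274867746, 0.7457636434307234, 0.3299056928185804], [-0.7899922314973651, -0.6131168519734338, 0.0]]
d [  1.23  12.96 -21.1 ] rot [-13.3   -4.51  -5.14]
```

Both fits agree on the stand at about (0.486, 0.045, yaw -0.375), and the predicted rolls match the image. Next, to the easel stand-off.

Emit:
arm_command(
  plan=[
    [[1.2,13,-21.1,-13.3,-4.5,-5.1],[1.2,13,-21.1,-13.3,-4.5,-5.1],[1.2,13,-21.1,-13.3,-4.5,-5.1],[1.2,13,-21.1,-13.3,-4.5,-5.1],[1.2,13,-21.1,-13.3,-4.5,-5.1],[1.2,13,-21.1,-13.3,-4.5,-5.1],[1.2,13,-21.1,-13.3,-4.5,-5.1],[1.2,13,-21.1,-13.3,-4.5,-5.1],[1.2,13,-21.1,-13.3,-4.5,-5.1],[1.2,13,-21.1,-13.3,-4.5,-5.1]],
  ],
)

```text
time_s: 9.35
position: [0.4688, 0.3731, 0.2634]
tool_rot: [[0.177, -0.219, 0.96], [-0.566, 0.775, 0.281], [-0.805, -0.593, 0.014]]
ft_force: [1.1, 0.2, 0.4]
grip_width: 0.0702
```

```bash
python3 - <<'E'
from h import *
ez=[.524,.364,1.907];a=.66
u=np.array([np.sin(a),0,np.cos(a)]);n=np.array([-np.cos(a),0,np.sin(a)]);o=np.array([-.03,0,.034])
T=pose(*ez);X=-T[:3,:3]@u;Y=-T[:3,:3]@n;A=np.c_[X,Y,np.cross(X,Y)]
g=tf(T,o+.092*u+.009*n)[0]
delta(g-X*.186,A);print(sensors.observe()["q"])
E
```

```text
d [-2.43  3.62  1.74] rot [-0.47 -0.19 -0.24]
[ 39.48730931  34.7108595   58.25205708 -33.95141699 100.42199072
 -68.88727776]
```

Emit:
arm_command(
  plan=[
    [[-2.4,3.6,1.7,-0.5,-0.2,-0.2],[-2.4,3.6,1.7,-0.5,-0.2,-0.2],[-2.4,3.6,1.7,-0.5,-0.2,-0.2],[-2.4,3.6,1.7,-0.5,-0.2,-0.2],[-2.4,3.6,1.7,-0.5,-0.2,-0.2],[-2.4,3.6,1.7,-0.5,-0.2,-0.2]],
  ],
)

```text
time_s: 9.95
position: [0.4807, 0.4853, 0.2615]
tool_rot: [[0.2, -0.257, 0.945], [-0.574, 0.751, 0.326], [-0.794, -0.607, 0.003]]
ft_force: [-0.4, 0.2, 0.4]
grip_width: 0.0699
```

```bash
python3 -c "
from h import *
d=snap('wrist','w5');snap('top','t5');cv2.imwrite('pics/w5b.png',cv2.resize(cv2.convertScaleAbs(d['img'][:,:,::-1],alpha=1.5,beta=20),(784,588),interpolation=3));print(sensors.observe()['position'],sensors.observe()['tool_rot'])"
```

```text
[0.48074936 0.48535689 0.2620848 ] [[ 0.20079939 -0.25692803  0.94533994]
 [-0.57293919  0.75194588  0.32606452]
 [-0.79461959 -0.60709586  0.00378614]]
```

View pics/w5b.png

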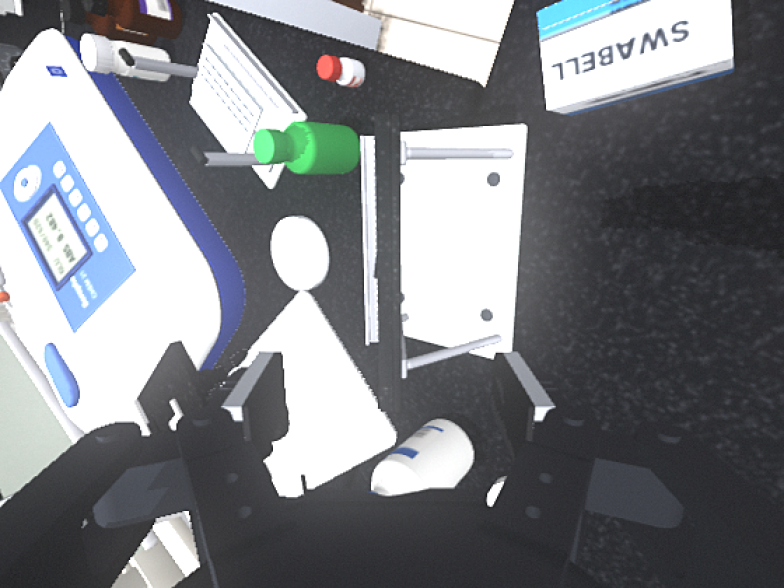

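The tray's edge is centred between the fingers (388 against image centre 388) and runs parallel to them. The upright tops are at (403,152) and (403,370). I'll check those against the pose.

```bash
python3 - <<'E'
from h import *
np.set_printoptions(precision=4,suppress=True)
w=load("w5");k=lambda *p:[((a+.5)/1.4-.5,(b+.5)/1.4-.5) for a,b in p]
a=.66;u=np.array([np.sin(a),0,np.cos(a)]);n=np.array([-np.cos(a),0,np.sin(a)]);o=np.array([-.03,0,.034]);y=np.array([0,1,0])
P=np.array([[.065,.1,.006],[.065,-.1,.006],o+.096*u-.003*n+.078*y,o+.096*u-.003*n-.078*y,o+.12*u+.1*y,o+.12*u+.016*n+.1*y])
ob=k((526,125),(512,357),(405,152),(405,369),(399,115),(376,115))
e0=[.524,.364,1.907]
print((proj(w,tf(pose(*e0),P))-ob)*1.4)
ez,r=fit([(w,P[:4],ob[:4])],e0);print(ez,r.tolist());print((proj(w,tf(pose(*ez),P))-ob)*1.4)
for e in(e0,ez):
  T=pose(*e);X=-T[:3,:3]@u;Y=-T[:3,:3]@n;A=np.c_[X,Y,np.cross(X,Y)]
  g=tf(T,o+.092*u+.009*n)[0];print(g);delta(g-X*.06,A);delta(g-X*.006,A)
E
```

```text
[[-3.6668 -1.3308]
 [-7.5719  4.831 ]
 [ 5.4801  0.1306]
 [ 3.2781  1.3753]
 [ 9.0544 -3.1819]
 [ 4.701  -3.1029]]
[0.5241 0.3623 1.9022] [[-3.6471413902730774, -1.034068863617648], [-6.9915658774299345, 2.9054798310685044], [2.7843928603466566, -0.2325071398969385], [0.7817857341910326, 0.19734342726894738]]
[[-5.106  -1.4477]
 [-9.7882  4.0677]
 [ 3.8982 -0.3255]
 [ 1.0945  0.2763]
 [ 7.4453 -3.4927]
 [ 3.1549 -3.5239]]
[0.5176 0.3822 0.1122]
d [5.02 0.18 0.03] rot [-0.05  0.   -0.07]
d [7.18 0.16 0.03] rot [-0.05  0.   -0.07]
[0.5178 0.3806 0.1122]
d [5.06 0.12 0.02] rot [-0.02  0.03 -0.07]
d [7.22 0.11 0.01] rot [-0.02  0.03 -0.07]
```

Emit:
arm_command(
  plan=[
    [[1.5,-0.05,0,0,0,0],[3,-0.05,0,0,0,0],[4.5,-0.05,0,0,0,0],[5.5,-0.05,0,0,0,0],[6.3,-0.05,0,0,0,0],[6.9,-0.05,0,0,0,0],[7.2,-0.05,0,0,0,0],[7.2,-0.05,0,0,0,0],[7.2,-0.05,0,0,0,0]],
  ],
)

```text
time_s: 10.95
position: [0.5172, 0.3827, 0.12]
tool_rot: [[0.202, -0.257, 0.945], [-0.572, 0.752, 0.327], [-0.795, -0.607, 0.005]]
ft_force: [0.0, 0.2, 0.1]
grip_width: 0.07
```

Emit:
arm_command(
  plan=[
    [[0,0,0,0,0,0],[0,0,0,0,0,0],[0,0,0,0,0,0],[0,0,0,0,0,0],[0,0,0,0,0,0]],
  ],
  jaw=0.6,
  newtons=40,
)

```text
time_s: 11.45
position: [0.517, 0.3825, 0.1192]
tool_rot: [[0.201, -0.258, 0.945], [-0.573, 0.752, 0.327], [-0.795, -0.607, 0.003]]
ft_force: [1.0, 0.7, -1.1]
grip_width: 0.0344
```

```bash
python3 -c "
from h import *
o=sensors.observe();print(o['position'],o['grip_width'],o['ft_force'],o['tool_rot'])
d=snap('wrist','w6');s=snap('side','s6');a=cv2.convertScaleAbs(d['img'][60:400,100:500,::-1],alpha=1.6,beta=20);b=cv2.resize(cv2.convertScaleAbs(s['img'][210:330,170:300,::-1],alpha=1.6,beta=20),None,fx=2.8,fy=2.8)
h=max(len(a),len(b));a=cv2.copyMakeBorder(a,0,h-len(a),0,0,0);b=cv2.copyMakeBorder(b,0,h-len(b),0,0,0);cv2.imwrite('pics/m6.png',np.hstack([a,b]))"
```

```text
[0.51699407 0.38254982 0.11918458] 0.034397195018369284 [ 0.95077406  0.67169832 -1.08246611] [[ 0.20131202 -0.25806334  0.94492157]
 [-0.57279866  0.75152547  0.32727841]
 [-0.79459119 -0.60713489  0.00347278]]
```

View pics/m6.png

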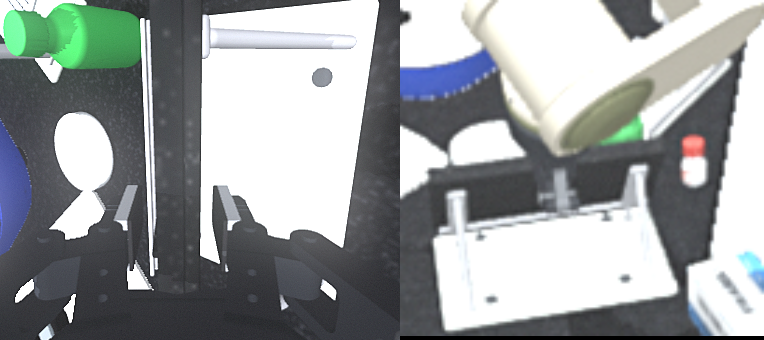

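The pads straddle the tray at about its centre. In the side view, the back finger at (560,190) sits midway between the uprights at (457) and (637). Closing.

Emit:
arm_command(
  plan=[
    [[0,0,0,0,0,0],[0,0,0,0,0,0],[0,0,0,0,0,0],[0,0,0,0,0,0],[0,0,0,0,0,0],[0,0,0,0,0,0]],
  ],
  jaw=1,
  newtons=50,
)

```text
time_s: 12.15
position: [0.5172, 0.3822, 0.1196]
tool_rot: [[0.202, -0.257, 0.945], [-0.573, 0.751, 0.327], [-0.794, -0.608, 0.004]]
ft_force: [0.6, -2.6, 5.4]
grip_width: 0.0171
```

Emit:
arm_command(
  plan=[
    [[-0.3,-0.05,0,0,0,0],[-0.8,-0.15,0,0,0,0],[-1.6,-0.3,0,0,0,0],[-2.8,-0.4,0,0,0,0],[-4,-0.5,0,0,0,0],[-5.2,-0.5,0,0,0,0],[-6,-0.5,0,0,0,0],[-6,-0.5,0,0,0,0],[-6,-0.5,0,0,0,0]],
  ],
)

```text
time_s: 13.05
position: [0.4897, 0.4592, 0.2449]
tool_rot: [[0.201, -0.26, 0.945], [-0.572, 0.751, 0.328], [-0.795, -0.607, 0.002]]
ft_force: [0.5, 0.3, -3.1]
grip_width: 0.0172
```

```bash
cat >>h.py <<'E'
def stand_target(st,back=.0,seat=(-.0265,0,.030),L=None,lean=.40,off=0):
    # tool pose for tray back-lower edge at seat (stand frame), L = distance of TCP above the tray lower edge
    u=np.array([np.sin(lean),0,np.cos(lean)]);n=np.array([-np.cos(lean),0,np.sin(lean)])
    T=pose(*st);X=-T[:3,:3]@u;Y=-T[:3,:3]@n;A=np.c_[X,Y,np.cross(X,Y)]
    return tf(T,np.array(seat)+L*u+.009*n+[0,off,0])[0],A
E
python3 - <<'E'
from h import *
o=sensors.observe();print(o["position"],o["grip_width"],o["ft_force"])
ez=[.5241,.3626,1.9022];a=.66;u=np.array([np.sin(a),0,np.cos(a)]);n=np.array([-np.cos(a),0,np.sin(a)])
T=pose(*ez);p=np.linalg.inv(T)@np.r_[.5172,.3822,.1196,1]-np.r_[-.03,0,.034,1]
print("grasp TCP in tray: up slope",p[:3]@u,"normal",p[:3]@n,"along y",p[1])
st=[.486,.045,-.375]
p,A=stand_target(st,L=.098,seat=(-.0265,0,.14));print(p);delta(p,A);p,A=stand_target(st,L=.098);print(p)
E
```

```text
[0.48973474 0.45923529 0.2449145 ] 0.017174910700640072 [ 0.45249118  0.26658531 -3.05937483]
grasp TCP in tray: up slope 0.09875652221431938 normal 0.012368139314036169 along y 0.0001472826689388751
[0.48913902 0.0437644  0.23376874]
d [  9.86 -12.21  -5.48] rot [18.85 10.96  1.23]
[0.48913902 0.0437644  0.12376874]
```

Emit:
arm_command(
  plan=[
    [[9.9,-12.2,-5.5,18.85,10.95,1.2],[9.9,-12.2,-5.5,18.85,10.95,1.2],[9.9,-12.2,-5.5,18.85,10.95,1.2],[9.9,-12.2,-5.5,18.85,10.95,1.2],[9.9,-12.2,-5.5,18.85,10.95,1.2],[9.9,-12.2,-5.5,18.85,10.95,1.2],[9.9,-12.2,-5.5,18.85,10.95,1.2],[9.9,-12.2,-5.5,18.85,10.95,1.2],[9.9,-12.2,-5.5,18.85,10.95,1.2],[9.9,-12.2,-5.5,18.85,10.95,1.2]],
  ],
)

```text
time_s: 14.05
position: [0.488, 0.0401, 0.2329]
tool_rot: [[-0.399, 0.832, 0.385], [-0.238, 0.311, -0.92], [-0.885, -0.459, 0.074]]
ft_force: [-0.2, 1.1, -3.4]
grip_width: 0.0173
```

```bash
python3 - <<'E'
from h import *
o=sensors.observe();print(o["position"],o["grip_width"],o["q"])
p,A=stand_target([.486,.045,-.375],L=.098,seat=(-.0265,0,.14));delta(p,A)
E
```

```text
[0.48799661 0.04014576 0.23291609] 0.0172793632453806 [ -2.17674769  27.87330957  72.78900914 -15.03641995 102.67610198
 -24.10800544]
d [-0.08  0.07 -0.11] rot [6.38 3.74 0.44]
```

Emit:
arm_command(
  plan=[
    [[0,0,0,6.4,3.75,0.45],[0,0,0,6.4,3.75,0.45],[0,0,0,6.4,3.75,0.45],[0,0,0,6.4,3.75,0.45],[0,0,0,6.4,3.75,0.45],[0,0,0,6.4,3.75,0.45],[0,0,0,6.4,3.75,0.45]],
  ],
)

```text
time_s: 14.75
position: [0.4881, 0.0424, 0.2334]
tool_rot: [[-0.362, 0.861, -0.358], [0.139, -0.33, -0.934], [-0.922, -0.388, -0.0]]
ft_force: [0.8, -0.3, -3.5]
grip_width: 0.0172
```

```bash
python3 - <<'E'
from h import *
o=sensors.observe();print(o["position"],o["tool_rot"],o["grip_width"],o["q"])
p,A=stand_target([.486,.045,-.375],L=.098,seat=(-.0265,0,.14));delta(p,A)
p,A=stand_target([.486,.045,-.375],L=.098,seat=(-.0275,0,.06));delta(p,A)
d=snap('wrist','w7');s=snap('side','s7');a=cv2.convertScaleAbs(d['img'][0:400,60:500,::-1],alpha=1.4,beta=20);b=cv2.resize(cv2.convertScaleAbs(s['img'][150:290,190:300,::-1],alpha=1.4,beta=20),None,fx=2.8,fy=2.8)
h=max(len(a),len(b));a=cv2.copyMakeBorder(a,0,h-len(a),0,0,0);b=cv2.copyMakeBorder(b,0,h-len(b),0,0,0);cv2.imwrite('pics/m7.png',np.hstack([a,b]))
E
```

```text
[0.48813035 0.04242547 0.23344351] [[-3.62106859e-01  8.60706340e-01 -3.57859217e-01]
 [ 1.38975644e-01 -3.29771180e-01 -9.33775529e-01]
 [-9.21718174e-01 -3.87860240e-01 -2.04811578e-04]] 0.017186658159990417 [-10.83307298  25.86322254  74.71700096   4.01067697 101.89066526
  10.18011973]
d [-0.02  0.01 -0.06] rot [ 0.08  0.03 -0.02]
d [ 2.95  1.22 -0.06] rot [ 0.08  0.03 -0.02]
```

View pics/m7.png

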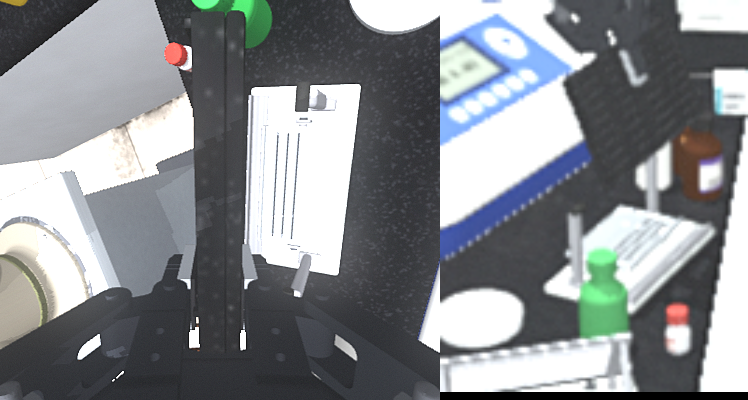

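```bash
python3 - <<'E'
from h import *
np.set_printoptions(precision=1,suppress=True)
w=load("w7");st=[.486,.045,-.375]
P=np.array([[.047,.098,.008],[.047,-.098,.008],[.0093,.092,.1008],[.0093,.072,.1008],[.0093,-.092,.1008],[.0093,-.072,.1008],[-.034,.06,.03],[-.034,-.06,.03],[.043,.06,.03],[.043,-.06,.03],[-.058,.098,.008],[-.058,-.098,.008]])
print(proj(w,tf(pose(*st),P))-[60,0])
cv2.imwrite("pics/z.png",cv2.resize(cv2.convertScaleAbs(w["img"][70:290,290:440,::-1],alpha=.9),None,fx=2.7,fy=2.7,interpolation=3))
E
```

```text
[[360.   82.6]
 [335.5 275.3]
 [302.4  80.7]
 [300.  110.4]
 [284.3 308.4]
 [286.  287.9]
 [265.2 124.2]
 [259.4 238.2]
 [349.7 126. ]
 [334.4 250.1]
 [249.8  85.5]
 [243.6 258.1]]
```

View pics/z.png

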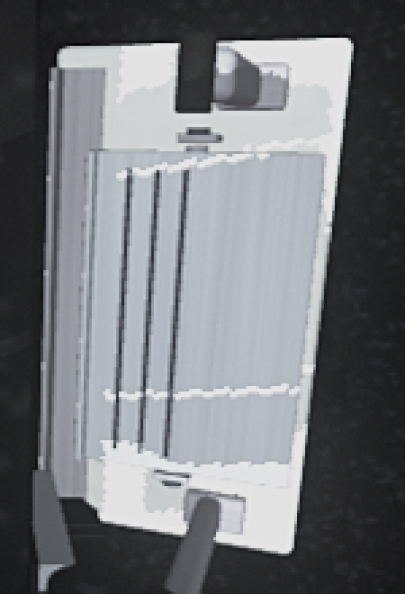

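```bash
python3 - <<'E'
from h import *
np.set_printoptions(precision=4,suppress=True)
w=load("w7");Z=lambda *p:[((u+.5)/2.7-.5+290,(v+.5)/2.7-.5+70) for u,v in p]
P=np.array([[.043,.06,.03],[.043,-.06,.03],[-.037,.06,.0345],[-.037,-.06,.0345],[.047,.098,.008],[.047,-.098,.008],[.0093,.072,.1008]])
st,r=fit([(w,P,Z((327,152),(290,487),(90,150),(80,458),(352,40),(291,552),(196,112)))],[.486,.045,-.375]);print(st,r.round(1).tolist())
st=[st[0]*.6+.486*.4,st[1]*.6+.045*.4,st[2]*.6-.375*.4];print(st)
for z in(.055,.034,.03):
  p,A=stand_target(st,L=.098,seat=(-.028,0,z));print(p);delta(p,A)
# where the stand's own -x is in tool axes
E
```

```text
[ 0.4875  0.044  -0.367 ] [[0.5, 0.1], [-0.2, 0.4], [-0.7, -0.2], [-1.7, 0.8], [1.1, -1.9], [0.6, 1.6], [-0.6, -0.3]]
[np.float64(0.4869289440730947), np.float64(0.04438219944245521), np.float64(-0.3701868635417521)]
[0.4887 0.0437 0.1488]
d [ 3.13  1.32 -0.03] rot [ 0.05  0.02 -0.02]
[0.4887 0.0437 0.1278]
d [ 3.9   1.64 -0.03] rot [ 0.05  0.02 -0.02]
[0.4887 0.0437 0.1238]
d [ 4.05  1.7  -0.03] rot [ 0.05  0.02 -0.02]
```

Three wrist fits agree to about 2 mm. Descending vertically to just above the plate.

Emit:
arm_command(
  plan=[
    [[0.6,0.25,0,0.05,0,0],[1.4,0.6,0,0.05,0,0],[2.2,0.97,0,0.05,0,0],[2.8,1.24,-0.03,0.05,0,0],[3.1,1.38,-0.03,0.05,0.02,-0.02],[3.4,1.51,-0.03,0.05,0.02,-0.02],[3.65,1.62,-0.03,0.05,0.02,-0.02],[3.78,1.68,-0.03,0.05,0.02,-0.02],[3.78,1.68,-0.03,0.05,0.02,-0.02],[3.78,1.68,-0.03,0.05,0.02,-0.02]],
  ],
)

```text
time_s: 15.85
position: [0.4911, 0.043, 0.1309]
tool_rot: [[-0.361, 0.859, -0.364], [0.142, -0.335, -0.931], [-0.922, -0.388, -0.001]]
ft_force: [-0.6, -0.0, -2.8]
grip_width: 0.017
```

```bash
python3 - <<'E'
from h import *
o=sensors.observe();print(o["position"],o["ft_force"],o["wrist_torque"],o["grip_width"])
p,A=stand_target([.4869,.0444,-.370],L=.098,seat=(-.026,0,.03));delta(p,A)
# tray lower edge as commanded, measured in the side picture for a check
w=snap("wrist","w8");s=snap("side","s8")
E
```

```text
[0.49112542 0.04298195 0.13093835] [-0.6055762  -0.00790958 -2.76719746] [-0.1640294  -0.32251405  0.04661453] 0.01697821713273509
d [0.27 0.09 0.01] rot [-0.02 -0.02 -0.01]
```

Emit:
arm_command(
  plan=[
    [[0.05,0.02,0,0,0,0],[0.1,0.04,0,0,0,0],[0.15,0.06,0,0,0,0],[0.2,0.08,0,0,0,0],[0.24,0.09,0,0,0,0],[0.24,0.09,0,0,0,0],[0.24,0.09,0,0,0,0]],
  ],
)

```text
time_s: 16.65
position: [0.4907, 0.0431, 0.1242]
tool_rot: [[-0.362, 0.858, -0.364], [0.142, -0.335, -0.931], [-0.921, -0.389, -0.001]]
ft_force: [0.2, -0.5, -2.4]
grip_width: 0.0165
```

Emit:
arm_command(
  plan=[
    [[0.04,0.016,0,0,0,0],[0.07,0.03,0,0,0,0],[0.07,0.03,0,0,0,0]],
  ],
)

```text
time_s: 16.95
position: [0.4907, 0.0431, 0.1226]
tool_rot: [[-0.362, 0.858, -0.364], [0.142, -0.335, -0.931], [-0.921, -0.389, -0.001]]
ft_force: [-0.6, 0.4, 3.1]
grip_width: 0.017
```

```bash
cat >>h.py <<'E'
def prof(d,y,st=(.4869,.0444,-.370),x=np.arange(.028,.058,.0015),z=.03):
    g=cv2.cvtColor(d["img"],cv2.COLOR_RGB2GRAY).astype(np.float32);uv=proj(d,tf(pose(*st),np.c_[x,0*x+y,0*x+z])).astype(np.float32)
    return cv2.remap(g,uv[:,:1],uv[:,1:],cv2.INTER_LINEAR).ravel().astype(int)
E
python3 - <<'E'
from h import *
a=load("w8");b=snap("wrist","w9");print(np.round(np.arange(.028,.058,.0015)*1e3,1))
for y in(-.03,0,.03,.05):print(y,"before",prof(a,y));print(y,"now   ",prof(b,y))
w=load("w7");print("w7",prof(w,.03))
P=lambda t:[[.043*np.cos(t)+.008*np.sin(-t)*-1*-1,.03,.022+.043*np.sin(t)+.008*np.cos(t)]]
for d in(a,b):print(proj(d,tf(pose(.4869,.0444,-.37),np.vstack([P(0),P(.14)]))).round(1).tolist())
E
```

```text
[28.  29.5 31.  32.5 34.  35.5 37.  38.5 40.  41.5 43.  44.5 46.  47.5
 49.  50.5 52.  53.5 55.  56.5]
-0.03 before [235 224 240 255 255 253 253 255 255 248 192 242 234 121  44  42  42  42
  39  41]
-0.03 now    [213 213 214 210 209 213 213 212 212 182 240 239 232 125  43  39  38  40
  35  40]
0 before [223 222 222 222 220 218 221 221 221 220 204 244 237 110  45  44  43  43
  42  38]
0 now    [218 216 217 214 215 217 216 218 215 177 245 243 236 125  45  43  43  42
  39  38]
0.03 before [224 224 222 223 221 219 223 221 221 220 202 244 234  88  48  45  43  43
  39  39]
0.03 now    [219 217 219 214 216 217 216 217 216 189 245 242 234 117  47  44  42  41
  39  38]
0.05 before [223 223 221 224 223 219 224 219 220 220 204 244 235 111  48  49  47  43
  42  41]
0.05 now    [218 215 219 214 215 219 215 216 213 168 244 242 233  76  48  49  46  43
  41  39]
w7 [210 208 207 207 206 203 208 205 206 204 207 235 217  56  46  43  43  42
  41  39]
[[398.0, 181.5], [394.9, 183.1]]
[[398.2, 184.1], [395.0, 185.8]]
```

Emit:
arm_command(
  plan=[
    [[0,0,0,0,0,0],[0.04,0.017,0,0,0,0],[0.04,0.017,0,0,0,0]],
  ],
)

```text
time_s: 17.3
position: [0.491, 0.043, 0.1223]
tool_rot: [[-0.361, 0.859, -0.364], [0.142, -0.335, -0.931], [-0.922, -0.388, -0.001]]
ft_force: [-0.4, -0.9, 11.3]
grip_width: 0.0169
```

```bash
python3 - <<'E'
from h import *
b=snap("wrist","w10");o=sensors.observe();print(o["position"],o["ft_force"],o["wrist_torque"])
for y in(-.03,0,.03):print(y,prof(b,y,x=np.arange(.034,.05,.0008)))
a=load("w8")
for y in(0,.03):print("w8",y,prof(a,y,x=np.arange(.034,.05,.0008)))
E
```

```text
[0.49096139 0.04304452 0.12229153] [-0.04446473 -0.27320047 11.89168702] [0.24425843 0.94768241 0.00757052]
-0.03 [208 209 211 212 211 208 211 211 209 193 201 240 239 238 234 231 209  91
  40  43]
0 [213 215 216 216 214 215 217 214 215 183 215 246 243 243 239 236 229 103
  39  44]
0.03 [215 217 217 215 215 216 216 214 213 187 215 245 241 242 237 234 211  76
  44  47]
w8 0 [220 217 218 219 221 222 221 220 222 221 217 196 236 245 240 237 214  91
  40  45]
w8 0.03 [221 218 219 223 223 222 220 220 221 220 218 205 235 244 238 234 203  65
  44  46]
```

Force rises stiffly to 11 N while the plate's rear edge has lifted, so the plate is tipped. The contact height doesn't tell me whether the edge is behind the lip or on top of it. I'll re-land a few mm farther back with a steeper lean and compare heights.

```bash
python3 - <<'E'
from h import *
st=[.4869,.0444,-.370]
for z in(.042,.031,.026):
  p,A=stand_target(st,L=.098,seat=(-.022,0,z),lean=.34);print(p);delta(p,A)
E
```

```text
[0.48894827 0.04360555 0.13739134]
d [-0.52 -0.31  0.01] rot [-0.02 -0.02  0.56]
[0.48894827 0.04360555 0.12639134]
d [-0.12 -0.14  0.01] rot [-0.02 -0.02  0.56]
[0.48894827 0.04360555 0.12139134]
d [ 0.07 -0.06  0.01] rot [-0.02 -0.02  0.56]
```

Emit:
arm_command(
  plan=[
    [[-0.2,-0.08,0,0,0,0],[-0.4,-0.2,0,0,0,0.2],[-0.56,-0.33,0,0,0,0.56],[-0.56,-0.33,0,0,0,0.56],[-0.45,-0.28,0,0,0,0.56],[-0.35,-0.24,0,0,0,0.56],[-0.25,-0.2,0,0,0,0.56],[-0.18,-0.17,0,0,0,0.56],[-0.18,-0.17,0,0,0,0.56]],
  ],
)

```text
time_s: 18.25
position: [0.4885, 0.0439, 0.1265]
tool_rot: [[-0.312, 0.878, -0.364], [0.122, -0.343, -0.931], [-0.942, -0.335, -0.001]]
ft_force: [-0.7, 0.5, -2.1]
grip_width: 0.0173
```

Emit:
arm_command(
  plan=[
    [[0.02,0.01,0,0,0,0],[0.04,0.02,0,0,0,0],[0.06,0.025,0,0,0,0],[0.08,0.03,0,0,0,0],[0.08,0.03,0,0,0,0]],
  ],
)

```text
time_s: 18.75
position: [0.4887, 0.0439, 0.125]
tool_rot: [[-0.311, 0.878, -0.364], [0.122, -0.343, -0.931], [-0.943, -0.334, -0.001]]
ft_force: [-0.4, 1.1, -0.6]
grip_width: 0.0172
```

Emit:
arm_command(
  plan=[
    [[0.02,0.01,0,0,0,0],[0.04,0.015,0,0,0,0],[0.06,0.02,0,0,0,0],[0.06,0.02,0,0,0,0]],
  ],
)

```text
time_s: 19.15
position: [0.489, 0.0438, 0.1245]
tool_rot: [[-0.31, 0.878, -0.364], [0.122, -0.343, -0.931], [-0.943, -0.333, -0.001]]
ft_force: [-0.1, 0.6, 11.1]
grip_width: 0.0169
```

Emit:
arm_command(
  plan=[
    [[0.02,0.01,0,0,0,0],[0.04,0.015,0,0,0,0],[0.06,0.02,0,0,0,0],[0.06,0.02,0,0,0,0]],
  ],
)

```text
time_s: 19.55
position: [0.4894, 0.0437, 0.1242]
tool_rot: [[-0.308, 0.879, -0.364], [0.122, -0.343, -0.931], [-0.943, -0.332, -0.001]]
ft_force: [-0.8, -0.1, 22.5]
grip_width: 0.0169
```

Both landings fit the same fully tipped plate, each with a 2.6 mm offset in grip height. So the first landing was behind the lip, and L is about 0.1006. I'll return to the seat with the 0.40 lean.

```bash
python3 - <<'E'
from h import *
st=[.4869,.0444,-.370]
b=snap("wrist","w11");print(prof(b,0,x=np.arange(.034,.05,.0008)))
for x,z in((-.0265,.031),(-.0265,.0268)):
  p,A=stand_target(st,L=.1006,seat=(x,0,z),lean=.40);print(p);delta(p,A)
E
```

```text
[215 217 219 219 218 218 218 219 216 192 195 241 244 239 236 206  76  40
  44  44]
[0.49098913 0.04281398 0.1271635 ]
d [-0.14  0.03  0.01] rot [-0.02 -0.02 -0.59]
[0.49098913 0.04281398 0.1229635 ]
d [0.02 0.09 0.01] rot [-0.02 -0.02 -0.59]
```

Emit:
arm_command(
  plan=[
    [[-0.12,-0.04,0,0,0,0],[-0.28,-0.08,0,0,0,-0.2],[-0.28,-0.03,0,0,0,-0.59],[-0.28,-0.03,0,0,0,-0.59],[-0.28,-0.03,0,0,0,-0.59]],
  ],
)

```text
time_s: 20.1
position: [0.4908, 0.043, 0.1282]
tool_rot: [[-0.363, 0.858, -0.364], [0.142, -0.335, -0.931], [-0.921, -0.39, -0.001]]
ft_force: [3.1, -1.6, -4.2]
grip_width: 0.0169
```

```bash
python3 - <<'E'
from h import *
st=[.4869,.0444,-.370];o=sensors.observe();print(o["ft_force"],o["position"])
p,A=stand_target(st,L=.1006,seat=(-.0265,0,.0268),lean=.40);delta(p,A)
E
```

```text
[ 3.11068411 -1.59231863 -4.22701928] [0.49076001 0.04304266 0.12819207]
d [0.19 0.09 0.01] rot [-0.02 -0.02  0.  ]
```

Emit:
arm_command(
  plan=[
    [[0,0.08,0,0,0,0],[0.05,0.1,0,0,0,0],[0.1,0.13,0,0,0,0],[0.15,0.15,0,0,0,0],[0.15,0.15,0,0,0,0]],
  ],
)

```text
time_s: 20.6
position: [0.4917, 0.0427, 0.1234]
tool_rot: [[-0.365, 0.857, -0.364], [0.143, -0.334, -0.931], [-0.92, -0.393, -0.001]]
ft_force: [-0.2, 0.4, -1.8]
grip_width: 0.0168
```

Emit:
arm_command(
  plan=[
    [[0.02,0.02,0,0,0,0],[0.03,0.03,0,0,0,0],[0.03,0.03,0,0,0,0],[0.03,0.03,0,0,0,0]],
  ],
)

```text
time_s: 21.0
position: [0.4922, 0.0426, 0.1228]
tool_rot: [[-0.365, 0.857, -0.364], [0.143, -0.335, -0.931], [-0.92, -0.392, -0.001]]
ft_force: [-2.4, 1.6, 1.8]
grip_width: 0.0166
```

The tray is seated: the plate pushes up about 4 N and the rolls push back about 3 N. Releasing.

Emit:
arm_command(
  plan=[
    [[0,0,0,0,0,0],[0,0,0,0,0,0],[0,0,0,0,0,0],[0,0,0,0,0,0],[0,0,0,0,0,0],[0,0,0,0,0,0]],
  ],
  jaw=0.5,
)

```text
time_s: 21.6
position: [0.4925, 0.0424, 0.1226]
tool_rot: [[-0.365, 0.857, -0.364], [0.143, -0.335, -0.931], [-0.92, -0.392, -0.001]]
ft_force: [0.3, 0.3, -0.1]
grip_width: 0.0429
```

Emit:
arm_command(
  plan=[
    [[-0.4,0,0,0,0,0],[-1,0,0,0,0,0],[-2,0,0,0,0,0],[-3.2,0,0,0,0,0],[-4.4,0,0,0,0,0],[-5,0,0,0,0,0],[-5,0,0,0,0,0]],
  ],
)

```text
time_s: 22.3
position: [0.5391, 0.0241, 0.2398]
tool_rot: [[-0.36, 0.859, -0.364], [0.142, -0.335, -0.931], [-0.922, -0.387, -0.001]]
ft_force: [0.7, -0.1, -0.9]
grip_width: 0.0425
```

```bash
python3 - <<'E'
from h import *
o=sensors.observe();print(o["position"],o["grip_width"],o["ft_force"])
w=snap("wrist","w12");s=snap("side","s12");t=snap("top","t12")
a=cv2.convertScaleAbs(w['img'][20:420,100:480,::-1],alpha=1.5,beta=20);b=cv2.resize(cv2.convertScaleAbs(s['img'][165:300,195:315,::-1],alpha=1.5,beta=20),(356,400),interpolation=3)
cv2.imwrite('pics/fin.png',np.hstack([a,b]))
st=[.4869,.0444,-.370]
for y in(-.03,0.03):print(prof(w,y,x=np.arange(.034,.05,.0008)))
u=np.array([np.sin(.4),0,np.cos(.4)]);n=np.array([-np.cos(.4),0,np.sin(.4)]);e=np.array([-.0275,0,.0263])
P=np.array([e+.12*u+[0,.1,0],e+.12*u+.016*n+[0,.1,0],e+.12*u-[0,.1,0],e+.12*u+.016*n-[0,.1,0]])
q=tf(pose(*st),P);print("pred tray top corners, wrist crop",(proj(w,q)-[100,20]).round(1).tolist(),"side crop",((proj(s,q)-[195,165])*2.96).round(0).tolist())
E
```

```text
[0.53910123 0.02413789 0.23976544] 0.04246090668373594 [ 0.70604197 -0.08416902 -0.92987973]
[194 197 196 194 192 192 205 210 190 118 166 214 238 233 232 231 231 232
 229 223]
[197 197 197 196 195 196 199 188 151 122 164 223 236 235 233 233 233 232
 227 220]
pred tray top corners, wrist crop [[188.6, 48.9], [164.6, 48.9], [186.4, 306.3], [167.3, 306.4]] side crop [[110.0, 145.0], [123.0, 142.0], [211.0, 69.0], [223.0, 66.0]]
```

View pics/fin.png

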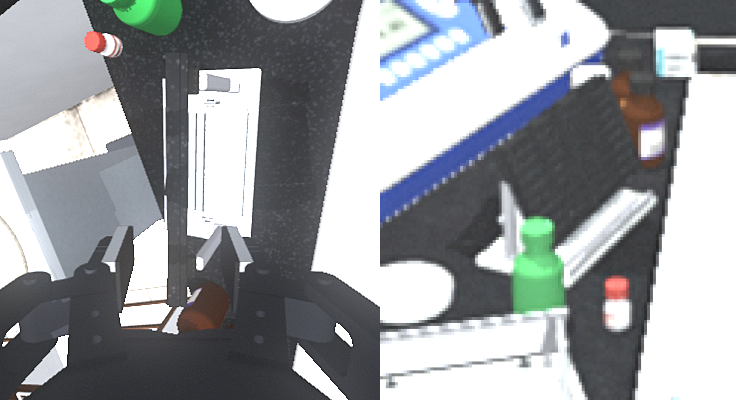

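```bash
python3 - <<'E'
from h import *
st=[.4869,.0444,-.370]
for f in("w8","w10","w12"):
  w=load(f);out=[]
  for y in(-.02,.03):
    x=np.arange(.036,.048,.0003);p=prof(w,y,x=x);i=np.argmin(np.where(x<.0445,p,999));out.append(round(x[i]*1e3,1))
  res=[]
  for t in(0,.07,.14):
    q=tf(pose(*st),[.043*np.cos(t)-.008*np.sin(t),.0,.022+.043*np.sin(t)+.008*np.cos(t)]);r=ray(w,proj(w,q)[0],.03);res.append(round((np.linalg.inv(pose(*st))@np.r_[r,1])[0]*1e3,1))
  print(f,"edge seen",out,"pred tilt 0/.07/.14",res)
E
```

```text
w8 edge seen [np.float64(42.9), np.float64(42.9)] pred tilt 0/.07/.14 [np.float64(43.0), np.float64(42.2), np.float64(41.3)]
w10 edge seen [np.float64(41.4), np.float64(41.4)] pred tilt 0/.07/.14 [np.float64(43.0), np.float64(42.2), np.float64(41.3)]
w12 edge seen [np.float64(40.8), np.float64(41.1)] pred tilt 0/.07/.14 [np.float64(43.0), np.float64(41.8), np.float64(40.4)]
```

Emit:
arm_command(
  plan=[
    [[-1,0,0,0,0,0],[-2.5,0,0,0,0,0],[-2.5,0,0,0,0,0],[-2.5,0,0,0,0,0],[-2.5,0,0,0,0,0],[-2.5,0,0,0,0,0]],
  ],
)

```text
time_s: 23.05
position: [0.5603, 0.0158, 0.2941]
tool_rot: [[-0.367, 0.856, -0.364], [0.144, -0.334, -0.931], [-0.919, -0.394, -0.0]]
ft_force: [-0.1, -0.4, -0.5]
grip_width: 0.0429
```

The plate's rear edge matches the tipped position at 0.12–0.14 rad. The robot is clear, so I'm handing in.

```bash
python3 -c "
from rig import workorder;print(workorder.close_job())"
```

```text
the job is handed in; nothing more can be done
None
```

The job is done and handed in at about 23 s. The brown bottle stands upright beside its twin. The black tray leans ribs-out on the drain stand, with the plate tipped forward.

**Bottle:** I set it down at about (0.423, -0.126), roughly 65 mm centre to centre from the twin. The held bottle hid the twin from the wrist camera, so its position comes from the top and side cameras and is good to about 5 mm. The last picture shows the bottle standing.

**Tray:**
- **Placing:** I set it behind the front lip and released it. Just before release, the plate pushed up by about 4 N and the rolls pushed back by about 3 N.
- **Centring:** in the last wrist picture its ends match the predicted position to about 4 px, so it is centred.
- **Tip:** the plate's rear edge appears 40.8–41.1 mm back; fully tipped would be 40.4 and level 43.0. That puts the tilt at about 0.12–0.14 rad.

**What disagreed:**
- **Stand fits:** my fits of the stand's position differed by about 2 mm.
- **First set-down:** the contact height was unclear, so I lifted the tray and landed it again farther back to confirm it was behind the lip. During that check I briefly pressed on the plate with about 25 N.
- **Return to the seat:** the tray touched the lip at about 3 N on the way back, so I shifted it back a little before setting it down.

In the last pictures I saw nothing else disturbed, but I did not check the bystander items by measurement.

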